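# Hold the counter-flap hinge in line for its pin

### The job

Pick up the loose wooden flap piece with its steel hinge leaf and lower its two knuckles gently into the two gaps between the three knuckles on the jamb block, down into the cradle, so that all five knuckle holes lie in one straight line, ready for the pin, and the flap piece stands out level from the jamb. Finish while still holding it there, steady in the gripper: do not let go. Leave the bell, the masking tape and the tape measure where they are.

Things in the scene. Friction and masses are not known exactly. Their poses are not given: they have to be found in the camera images.
- flap_piece: loose, about 0.25 kg: brown wooden block 110 (x) x 46 (y) x 32 (z) mm lying flat, a steel hinge leaf screwed on top, its 3 mm plate running past the block's +x end (x = 55 mm) to two knuckles. Origin: centre of the block's underside; +x points to the knuckles, z up. Grip the block across its 46 mm width, near its middle.
- flap_bore (a point): point on the hole axis (y) of the flap piece's knuckles, midway between them: (79, 0, 33.5) mm in the flap piece's frame, same axes. The two knuckles are tubes along y, outside diameter 18, hole 10, each 12 mm wide, centred 14.5 mm to either side of this point; the leaf plate is 41 mm wide, its middle plane at this height.
- jamb_block: fixed pale wooden block 70 (x) x 100 (y) x 100 (z) mm, a steel hinge leaf on top; its -x side, roughly facing the robot, has three knuckles over a grey 90-degree V cradle, open above, that reaches 12 mm to -x of the hole axis and ends 4 mm below it. Origin: centre of the underside. A brass pin is parked in its top, standing 21 mm up at the far +y corner; it stays there.
- jamb_bore (a point): point on the fixed hole axis (y), in the middle knuckle: (-59, 0, 101.5) mm in the jamb block's frame, same axes. Knuckles as on the flap piece, at 0 and 29 mm either side, so two 17 mm gaps. A knuckle let down into a gap rests in the V in line. When done flap_bore is here, both +x the same way, the flap's underside 68 mm up; let go, it falls.
- masking_tape: bystander: loose tan roll of tape lying flat, 96 mm across, 24 mm high; origin at the centre of its underside
- bell: bystander: loose silver call bell with a black foot, 84 mm across, 62 mm high; origin at the centre of its underside
- measure: bystander: loose orange tape measure near the front edge on the left, 36x77x62 mm; origin at the centre of its underside

How it is judged:
By the outcome, as a careful person would: the job done as asked, in the order asked, and still so for the second after the job is handed in, while the arm keeps its last pose, push and grip.
It also fails if it takes over 32 s, if anything falls off the work surface, if the arm or the gripper's body presses on something with over 40 N, if the wrist force passes 120 N, or if a joint passes its speed limit or range.

### The arm

A 6-joint arm with a two-finger parallel gripper is mounted at the origin on a cart in front of the work surface, level with it; the furniture and walls round the work are solid. World frame = base frame: x ahead of the robot, y to its left, z up, the work surface at z = 0. Lengths are in m, angles in rad, forces in N, time in s.
With the tool pointing down it reaches from about 0.275 to 0.725 m from the base axis. Payload 15.9 kg.
Tool frame: the origin (TCP) lies at the very end of the fingers, on their centre line; the grasp point (between the pads) lies 19 mm behind it; z points along the fingers, y is the line along which they close (so a half turn about z gives the same grasp; the last joint's range is limited). The gripper opens to 85 mm and grips with 20 to 120 N. Pads are 22 mm wide; open, the fingers measure 114 mm over their backs; the gripper's body (76 mm by 85 mm) begins 54 mm behind the grasp point. The pads swing forward as they close: fully open they stand 13 mm farther back than shut.
Start: joints at [-1.229, 0.213, -0.034, 1.323, 0, 1.571], TCP at [0.168, -0.471, 0.231] pointing down, gripper open.
Joint ranges: [-2.98, 2.98], [-0.74, 1.72], [-1.14, 1.35], [-2.1, 2.04], [-1.57, 1.44], [-3.14, 3.14]. Speed limits (rad/s): [1.89, 1.89, 2.39, 2.57, 3.14, 3.14].

### API

Orientations are given as [roll, pitch, yaw] about the fixed x, y, z axes, in that order (R = Rz(yaw) Ry(pitch) Rx(roll)).
In Python, from rig import env gives the robot as it stands. The module is installed in compiled form; this text tells all that it offers.
- The arm moves only by the tool jog_arm, never from a script. Its argument "motion" is a list of rows, each an object of numbers: "tx", "ty", "tz": the shift along the tool's x, y, z as a fraction of full scale; "twist": the turn about the tool's z as a fraction of full scale; "gripper": the gripper command: -1 is shut, 1 is fully open, values between are in proportion. In form: [{"tx": .., "ty": .., "tz": .., "twist": .., "gripper": ..}, ...]. A call has 1 to 10 rows; each row shifts and turns the commanded pose from where the row before left it, along the tool's axes as they then stand; what a row does not reach is not made up. Full scale, the value 1, is 0.1 m for a shift and 30 degrees for a turn. A row lasts 1/10 s, in which the tool goes at most 50 mm and 8.59 degrees, less where a joint would pass 70% of its speed; a pose out of reach is approached as far as the arm can. A call with a number of a shift or a turn outside -1 to 1 is refused whole. A call with a gripper value outside its range is refused whole. The fingers move at their own pace and stop on an object; "squeeze" is the grip in N (left out, the last holds). Time passes only in rows, so rows that do not move let the fingers close. It gives the time, the measured TCP pose, the force, the opening and the grip force at its end, in the units of the state.
- env.get_obs(): the state, without advancing time (a new reading comes with each control period).
- env.snapshot(name): name is "scene" or "top" or "wrist"; returns the picture (480x640x3 uint8, blue, green, red); there is no depth.
- env.camera_params(name): a dict with "fx", "fy", "cx", "cy" (pixels), "R" (3x3) and "t" (3): a world point X has camera coordinates R X + t; the wrist camera has in their place "mount" (4x4, takes a point from camera to tool coordinates, whose origin is the TCP and whose axes are the flange's). Camera axes: x right, y down, z forward; pixel columns grow to the right and rows downward; lengths in m; the calibration is good to about 2 mm. A picture is of the moment at which its call begins: read the wrist's pose just before it. camera_params takes no time and is no camera call.
- env.hand_in(): hands the job in; it is judged then, once.
Trained networks look in the newest picture that a camera, given by its name, has taken for a name from the list of things; names that differ only in an ending like _2 or _b are one class to them, and where a whole thing is asked for, a point or a joint stands for the part that bears it (a point fixed in the world has none). Each returns a list of dicts, best first, with "confidence" (0 to 1); they miss things now and then, are a little off and sometimes report something else, mostly with a low value. They report only what shows in the picture. A call takes as long as a camera call.
- env.find_in(label, camera): "xy" ([column, row] as shares, 0 to 1, of the picture: columns of its width, rows of its height, amid what is visible of it).
The state is a dict: "clock": time; "qpos": joint angles; "dq": joint speeds; "tau": joint torques, N m; "tool_pos": TCP position; "ee_rot": TCP orientation; "wrist_force": force on the tool from outside, world axes, zero at the start; "wrist_torque": the same for the moment, N m; "width": finger opening in m; "gripper_force": force on a finger pad.
Only numpy, scipy, OpenCV 4.12 (cv2) and the standard library are available. Lean on these libraries where they do the work, as an engineer would, in place of code of your own. Each camera call takes 0.05 s, during which the arm holds its last target. There are 200 camera calls.

## Working session

There is one attempt and no reset: what is moved stays moved. The work goes in short steps, Python scripts to look and compute and a tool call to move; the robot and the scene stay as the last step left them, time stands still between calls to the robot, and variables do not carry over. Pictures are saved under pics/ and viewed, at most 10 in all, crops included, and the job is handed in when it is done.

Besides the shell and the picture viewer there is one more tool, called after "Call:" as name(argument=value, ...), one argument or row to a line, values as JSON. jog_arm: Moves the arm, as the interface text tells. Its arguments: {"type":"object","properties":{"motion":{"type":"array","items":{"type":"object","properties":{"tx":{"type":"number"},"ty":{"type":"number"},"tz":{"type":"number"},"twist":{"type":"number"},"gripper":{"type":"number"}}}},"squeeze":{"type":"number"}},"required":["motion"]}

```bash
mkdir -p pics; cat > h.py <<'E'
import numpy as np, cv2
from rig import env
from scipy.spatial.transform import Rotation as Ro
def cam(n):
    p=env.camera_params(n)
    K=np.array([[p['fx'],0,p['cx']],[0,p['fy'],p['cy']],[0,0,1.]])
    if 'mount' in p:
        o=env.get_obs(); T=np.eye(4); T[:3,:3]=Ro.from_euler('xyz',o['ee_rot']).as_matrix(); T[:3,3]=o['tool_pos']
        C=T@np.array(p['mount']); R=C[:3,:3].T; t=-R@C[:3,3]
    else: R=np.array(p['R']); t=np.array(p['t'])
    return K,R,t
def back(c,uv,z):
    K,R,t=c; d=R.T@np.linalg.solve(K,[uv[0],uv[1],1]); o=-R.T@t
    return o+d*(z-o[2])/d[2]
def proj(c,X):
    K,R,t=c; x=(np.atleast_2d(X)@R.T+t)@K.T; return x[:,:2]/x[:,2:]
E
python3 - <<'E'
from h import *
o=env.get_obs(); print({k:np.round(v,3) for k,v in o.items()})
for n in('scene','top'):
    cv2.imwrite(f'pics/{n}0.png',env.snapshot(n)); c=cam(n)
    print(n,-c[1].T@c[2])
    for l in('flap_piece','flap_bore','jamb_block','jamb_bore','bell','masking_tape','measure'):
        for d in env.find_in(l,n)[:2]:
            uv=np.array(d['xy'])*[640,480]; print(l,round(d['confidence'],2),uv.round(),back(c,uv,.03).round(3))
E
```

```text
{'clock': np.float64(0.0), 'qpos': array([-1.229,  0.213, -0.035,  1.324, -0.   ,  1.571]), 'dq': array([ 0.   , -0.   , -0.001,  0.001,  0.001, -0.   ]), 'tau': array([-7.0000e-03, -6.8616e+01,  4.8712e+01,  1.7000e-02, -1.0000e-03,
       -0.0000e+00]), 'tool_pos': array([ 0.167, -0.471,  0.231]), 'ee_rot': array([-3.14 ,  0.   ,  0.342]), 'wrist_force': array([ 0.625, -0.129, -0.038]), 'wrist_torque': array([ 0.02 , -0.021, -0.   ]), 'gripper_force': np.float64(0.0), 'width': np.float64(0.085)}
scene [-0.0164593   0.85304897  0.56672787]
flap_piece 0.77 [353. 251.] [ 0.434 -0.168  0.03 ]
flap_bore 0.96 [354. 252.] [ 0.431 -0.166  0.03 ]
jamb_block 0.74 [192. 248.] [0.752 0.012 0.03 ]
jamb_bore 0.92 [194. 248.] [0.746 0.011 0.03 ]
bell 0.88 [305. 213.] [ 0.641 -0.308  0.03 ]
bell 0.22 [354. 255.] [ 0.424 -0.151  0.03 ]
masking_tape 0.7 [272. 230.] [ 0.653 -0.169  0.03 ]
measure 0.59 [332. 360.] [0.292 0.213 0.03 ]
measure 0.52 [354. 255.] [ 0.424 -0.151  0.03 ]
top [ 0.31965843 -0.05881725  1.16716561]
flap_bore 0.6 [376. 273.] [ 0.436 -0.176  0.03 ]
jamb_block 0.87 [273. 156.] [0.707 0.067 0.03 ]
jamb_bore 0.65 [276. 154.] [0.712 0.06  0.03 ]
bell 0.6 [448. 175.] [ 0.67  -0.345  0.03 ]
masking_tape 0.91 [388. 161.] [ 0.7   -0.203  0.03 ]
measure 0.57 [204. 325.] [0.309 0.207 0.03 ]
```

View pics/top0.png

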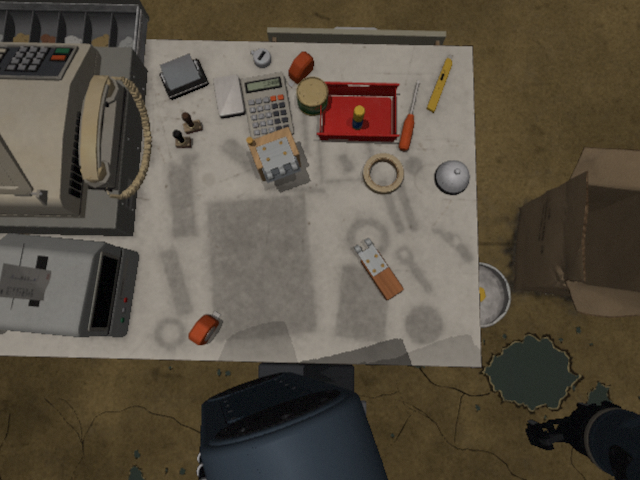

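View pics/scene0.png

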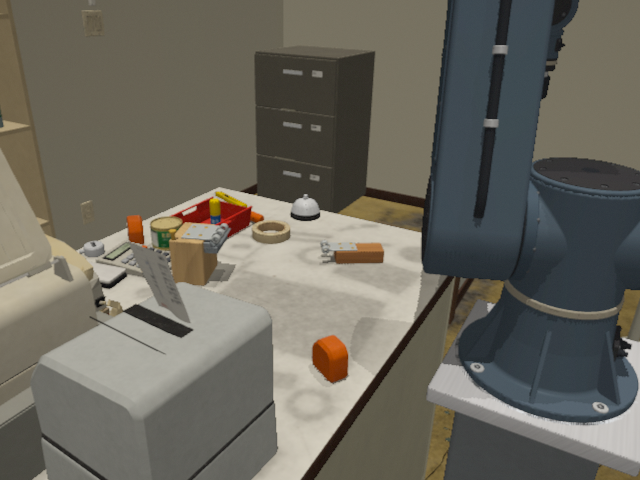

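Top view: flap has its knuckles near (361,244) and its wooden end near (393,293), giving yaw of about 33°. The jamb is around (275,155), with knuckles towards (288,180) and yaw of about 16–25°. The scene view agrees with this, and the surroundings of both are clear.

```bash
python3 - <<'E'
from h import *
c=cam('top')
for uv,z in[((361,244),.034),((393,293),.032),((380,272),.034),((288,180),.102),((275,155),.1)]: print(uv,back(c,uv,z).round(3))
p=env.camera_params('wrist'); print(np.round(p['mount'],3),p['fx'])
o=env.get_obs(); T=Ro.from_euler('xyz',o['ee_rot']).as_matrix()
for X in ([.405,-.185,.25],[.57,0.01,.28]): print('tool shift',T.T@(np.array(X)-o['tool_pos']))
E
```

```text
(361, 244) [ 0.501 -0.142  0.034]
(393, 293) [ 0.391 -0.215  0.032]
(380, 272) [ 0.438 -0.185  0.034]
(288, 180) [0.629 0.025 0.102]
(275, 155) [0.686 0.056 0.1  ]
[[ 0.    -0.966 -0.258  0.064]
 [ 1.     0.    -0.    -0.   ]
 [ 0.    -0.258  0.966 -0.143]
 [ 0.     0.     0.     1.   ]] 427.58577655991434
tool shift [ 0.31956968 -0.18991891 -0.01868855]
tool shift [ 0.5403873  -0.31833238 -0.04868117]
```

Call:
jog_arm(
  motion=[
    {"tx": 0.44, "ty": -0.24, "tz": -0.07, "twist": -0.03, "gripper": 1},
    {"tx": 0.44, "ty": -0.24, "tz": -0.07, "twist": -0.03, "gripper": 1},
    {"tx": 0.44, "ty": -0.24, "tz": -0.07, "gripper": 1},
    {"tx": 0.44, "ty": -0.24, "tz": -0.07, "gripper": 1},
    {"tx": 0.44, "ty": -0.24, "tz": -0.07, "gripper": 1},
    {"tx": 0.44, "ty": -0.24, "tz": -0.07, "gripper": 1},
    {"tx": 0.44, "ty": -0.24, "tz": -0.07, "gripper": 1},
    {"tx": 0.44, "ty": -0.24, "tz": -0.07, "gripper": 1},
    {"tx": 0.2, "ty": -0.1, "gripper": 1},
    {"gripper": 1},
  ],
)

```text
$.motion[2]: bad value
```

```bash
python3 - <<'E'
from h import *
print(env.get_obs()['clock'],env.get_obs()['tool_pos'],env.get_obs()['ee_rot'])
c=cam('wrist');im=env.snapshot('wrist');cv2.imwrite('pics/w1.png',im);np.save('w1.npy',np.array([*c[1].ravel(),*c[2]]))
c2=[(288,180)]
print(proj(c,[[.501,-.142,.034],[.391,-.215,.032],[.629,.025,.102],[.686,.056,.1]]).round())
E
```

```text
0.8 [ 0.167577   -0.47104875  0.23130062] [-3.14155469e+00 -1.13375999e-05  3.41809939e-01]
[[  -30.  -558.]
 [   67.  -261.]
 [ -744. -1790.]
 [ -925. -2302.]]
```

View pics/w1.png

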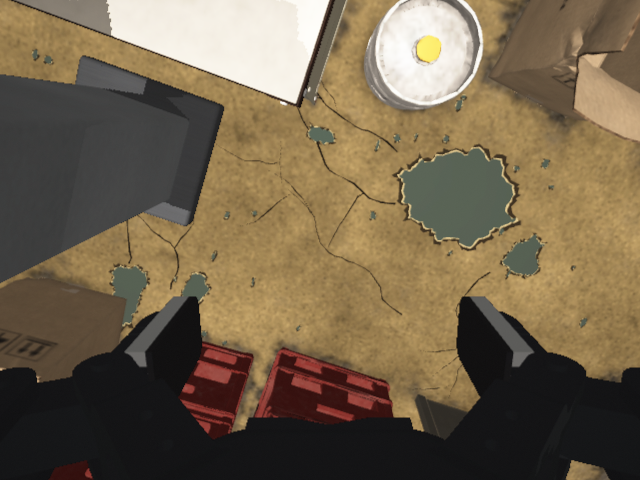

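The move was refused because every row needs all its fields, so the picture shows only the floor, with the fingers at (165,340) and (500,340). I'll resend it.

Call:
jog_arm(
  motion=[
    {"tx": 0.44, "ty": -0.24, "tz": -0.07, "twist": -0.03, "gripper": 1},
    {"tx": 0.44, "ty": -0.24, "tz": -0.07, "twist": -0.03, "gripper": 1},
    {"tx": 0.44, "ty": -0.24, "tz": -0.07, "twist": -0.03, "gripper": 1},
    {"tx": 0.44, "ty": -0.24, "tz": -0.07, "twist": -0.03, "gripper": 1},
    {"tx": 0.44, "ty": -0.24, "tz": -0.07, "twist": -0.03, "gripper": 1},
    {"tx": 0.44, "ty": -0.24, "tz": -0.07, "twist": -0.03, "gripper": 1},
    {"tx": 0.44, "ty": -0.24, "tz": -0.07, "twist": -0.03, "gripper": 1},
    {"tx": 0.44, "ty": -0.24, "tz": -0.07, "twist": -0.03, "gripper": 1},
    {"tx": 0.2, "ty": -0.1, "tz": 0, "twist": 0, "gripper": 1},
    {"tx": 0, "ty": 0, "tz": 0, "twist": 0, "gripper": 1},
  ],
)

```text
clock: 1.85
tool_pos: [0.4297, -0.1417, 0.2866]
ee_rot: [-3.141, -0.0, 0.471]
wrist_force: [0.5, 0.1, -0.8]
width: 0.0853
gripper_force: 0.0
```

```bash
python3 - <<'E'
from h import *
print(env.get_obs()['clock'],env.get_obs()['tool_pos'],env.get_obs()['ee_rot'])
c=cam('wrist');im=env.snapshot('wrist');cv2.imwrite('pics/w2.png',im);np.savez('w2.npz',K=c[0],R=c[1],t=c[2])
print(proj(c,[[.501,-.142,.034],[.391,-.215,.032],[.629,.025,.102],[.686,.056,.1]]).round())
E
```

```text
1.85 [ 0.42968835 -0.14167457  0.28661878] [-3.14142121e+00 -4.84430370e-04  4.71282768e-01]
[[ 366.  120.]
 [ 378.  258.]
 [ 237. -194.]
 [ 229. -326.]]
```

View pics/w2.png

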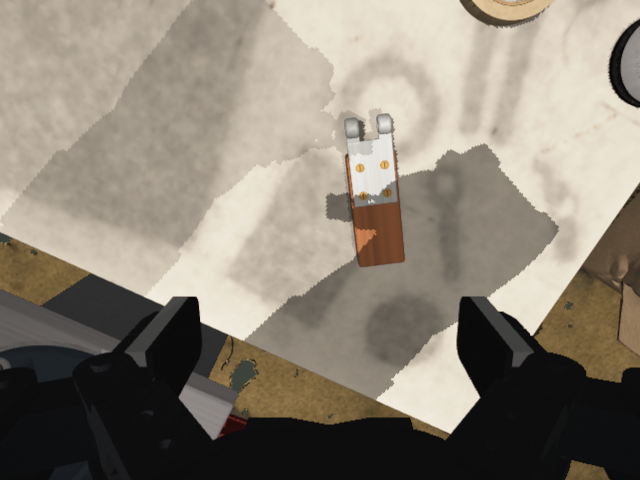

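The wrist view shows the flap clearly. The wooden end's top corners are at (359,266) and (405,261), the knuckles are centred at (352,128) and (384,123), and the tape and bell are well clear to the right.

```bash
cat >> h.py <<'E'
from scipy.optimize import least_squares
def fit(c,loc,px,z,x0):
    loc=np.array(loc)/1000;px=np.array(px,float)
    def P(q): return np.c_[loc[:,:2]@np.array([[np.cos(q[2]),np.sin(q[2])],[-np.sin(q[2]),np.cos(q[2])]])+q[:2],loc[:,2]+z]
    r=least_squares(lambda q:(proj(c,P(q))-px).ravel(),x0); return r.x,r.fun.reshape(-1,2)
E
python3 - <<'E'
from h import *
c=cam('wrist')
q,e=fit(c,[[-55,23,32],[-55,-23,32],[79,14.5,33.5],[79,-14.5,33.5]],[[359,266],[405,261],[352,128],[384,123]],0,[.44,-.18,.5])
print(q,np.degrees(q[2]),e.round(1))
o=env.get_obs();T=Ro.from_euler('xyz',o['ee_rot']).as_matrix()
print(T.T@([q[0],q[1],.0]-o['tool_pos']), np.degrees(q[2]-o['ee_rot'][2]))
E
```

```text
[ 0.43161905 -0.19165235  0.59888859] 34.31378862686711 [[-0.2  1.3]
 [ 0.4  0.6]
 [-0.2 -1.1]
 [-0.  -0.4]]
[-0.01954508  0.0447654   0.28654746] 7.373133367588596
```

Call:
jog_arm(
  motion=[
    {"tx": -0.1, "ty": 0.225, "tz": 0.4, "twist": 0, "gripper": 1},
    {"tx": -0.1, "ty": 0.225, "tz": 0.4, "twist": 0, "gripper": 1},
    {"tx": 0, "ty": 0, "tz": 0.4, "twist": -0.245, "gripper": 1},
    {"tx": 0, "ty": 0, "tz": 0.4, "twist": 0, "gripper": 1},
    {"tx": 0, "ty": 0, "tz": 0, "twist": 0, "gripper": 1},
  ],
)

```text
clock: 2.4
tool_pos: [0.4271, -0.1928, 0.1227]
ee_rot: [-3.135, 0.004, 0.594]
wrist_force: [-0.6, -0.8, 0.9]
width: 0.0853
gripper_force: 0.0
```

```bash
python3 - <<'E'
from h import *
o=env.get_obs();print(o['tool_pos'],o['ee_rot'])
c=cam('wrist');im=env.snapshot('wrist');cv2.imwrite('pics/w3.png',im)
E
```

```text
[ 0.42712658 -0.19281443  0.12268166] [-3.1353545   0.00400968  0.59392043]
```

View pics/w3.png

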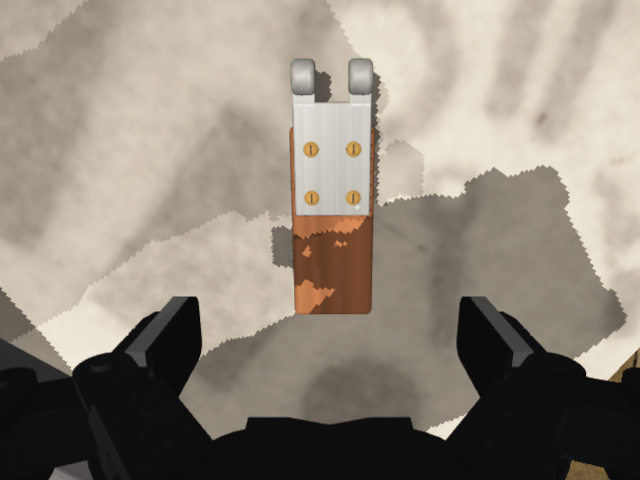

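The view is aligned. The block end's corners are at (295,313) and (371,313), and the knuckles are centred at (303,77) and (361,77).

```bash
python3 - <<'E'
from h import *
c=cam('wrist')
q,e=fit(c,[[-55,23,32],[-55,-23,32],[79,14.5,33.5],[79,-14.5,33.5]],[[295,313],[371,313],[303,77],[361,77]],0,[.44,-.18,.5])
print(q,np.degrees(q[2]),e.round(1))
o=env.get_obs();T=Ro.from_euler('xyz',o['ee_rot']).as_matrix()
print(T.T@([q[0],q[1],.0]-o['tool_pos']), np.degrees(q[2]-o['ee_rot'][2]))
E
```

```text
[ 0.43417765 -0.19112195  0.60009622] 34.382980518842594 [[-0.2  0.1]
 [ 0.1 -0.2]
 [ 1.1  0.2]
 [-1.  -0.1]]
[0.00600731 0.00168802 0.12568789] 0.35454794052509414
```

Call:
jog_arm(
  motion=[
    {"tx": 0, "ty": 0, "tz": 0.35, "twist": 0, "gripper": 1},
    {"tx": 0, "ty": 0, "tz": 0.35, "twist": 0, "gripper": 1},
    {"tx": 0, "ty": 0, "tz": 0, "twist": 0, "gripper": 1},
    {"tx": 0, "ty": 0, "tz": 0, "twist": 0, "gripper": 1},
  ],
)

```text
clock: 2.85
tool_pos: [0.4315, -0.1937, 0.0589]
ee_rot: [3.14, -0.001, 0.595]
wrist_force: [-0.2, -0.4, 0.5]
width: 0.0852
gripper_force: 0.0
```

Call:
jog_arm(
  motion=[
    {"tx": 0.035, "ty": 0, "tz": 0.2, "twist": -0.01, "gripper": 1},
    {"tx": 0, "ty": 0, "tz": 0.2, "twist": 0, "gripper": 1},
    {"tx": 0, "ty": 0, "tz": 0.15, "twist": 0, "gripper": 1},
    {"tx": 0, "ty": 0, "tz": 0, "twist": 0, "gripper": 1},
    {"tx": 0, "ty": 0, "tz": 0, "twist": 0, "gripper": -1},
    {"tx": 0, "ty": 0, "tz": 0, "twist": 0, "gripper": -1},
    {"tx": 0, "ty": 0, "tz": 0, "twist": 0, "gripper": -1},
    {"tx": 0, "ty": 0, "tz": 0, "twist": 0, "gripper": -1},
    {"tx": 0, "ty": 0, "tz": 0, "twist": 0, "gripper": -1},
    {"tx": 0, "ty": 0, "tz": 0, "twist": 0, "gripper": -1},
  ],
  squeeze=70,
)

```text
clock: 3.85
tool_pos: [0.4344, -0.1916, 0.0032]
ee_rot: [3.14, -0.001, 0.601]
wrist_force: [-4.2, 0.8, 17.6]
width: 0.0449
gripper_force: 70.6
```

Call:
jog_arm(
  motion=[
    {"tx": 0, "ty": 0, "tz": -0.1, "twist": 0, "gripper": -1},
    {"tx": 0, "ty": 0, "tz": -0.3, "twist": 0, "gripper": -1},
    {"tx": 0.2, "ty": 0, "tz": -0.4, "twist": 0, "gripper": -1},
    {"tx": 0.35, "ty": 0.03, "tz": -0.35, "twist": 0, "gripper": -1},
    {"tx": 0.3, "ty": 0.03, "tz": -0.4, "twist": 0, "gripper": -1},
    {"tx": 0.3, "ty": 0.03, "tz": -0.4, "twist": 0, "gripper": -1},
    {"tx": 0.3, "ty": 0.03, "tz": -0.4, "twist": 0, "gripper": -1},
    {"tx": 0.3, "ty": 0.03, "tz": -0.32, "twist": 0.19, "gripper": -1},
    {"tx": 0, "ty": 0, "tz": 0, "twist": 0.19, "gripper": -1},
    {"tx": 0, "ty": 0, "tz": 0, "twist": 0.19, "gripper": -1},
  ],
)

```text
clock: 4.85
tool_pos: [0.5872, -0.1042, 0.27]
ee_rot: [3.141, -0.002, 0.299]
wrist_force: [-0.4, 0.1, -2.3]
width: 0.0447
gripper_force: 72.6
```

Call:
jog_arm(
  motion=[
    {"tx": 0, "ty": 0, "tz": 0, "twist": 0, "gripper": -1},
    {"tx": 0, "ty": 0, "tz": 0, "twist": 0, "gripper": -1},
    {"tx": 0, "ty": 0, "tz": 0, "twist": 0, "gripper": -1},
  ],
)

```text
clock: 5.15
tool_pos: [0.5859, -0.1047, 0.2686]
ee_rot: [-3.142, 0.0, 0.305]
wrist_force: [0.6, 0.2, -1.4]
width: 0.0446
gripper_force: 72.6
```

```bash
python3 - <<'E'
from h import *
o=env.get_obs();print(o['clock'],o['tool_pos'],o['ee_rot'],o['wrist_force'])
c=cam('wrist');im=env.snapshot('wrist');cv2.imwrite('pics/w4.png',im)
E
```

```text
5.15 [ 0.58590414 -0.10474907  0.26860359] [-3.14150180e+00  1.11482875e-04  3.04668409e-01] [ 0.57648574  0.15207571 -1.42656527]
```

View pics/w4.png

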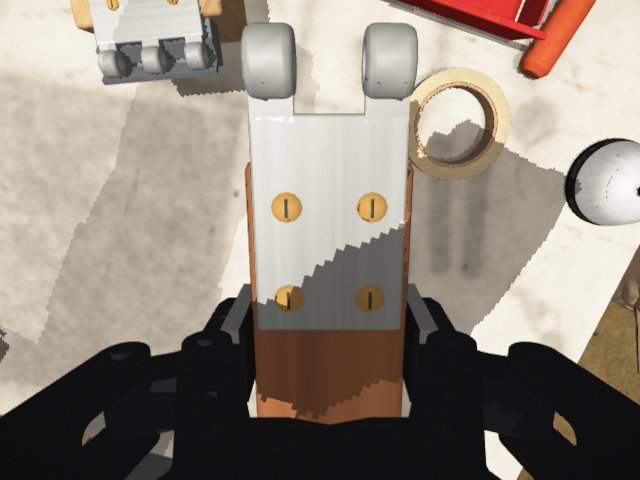

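Flap is held straight: knuckles at about (270,62) and (389,62). The jamb's three knuckles are at about (110,60), (153,58) and (197,53), with its cradle below them. I'll zoom in on the jamb.

```bash
python3 - <<'E'
import cv2
im=cv2.imread('pics/w4.png')
cv2.imwrite('pics/c4.png',cv2.resize(im[0:100,70:230],None,fx=5,fy=5,interpolation=cv2.INTER_CUBIC))
E
```

```text
(no output)
```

View pics/c4.png

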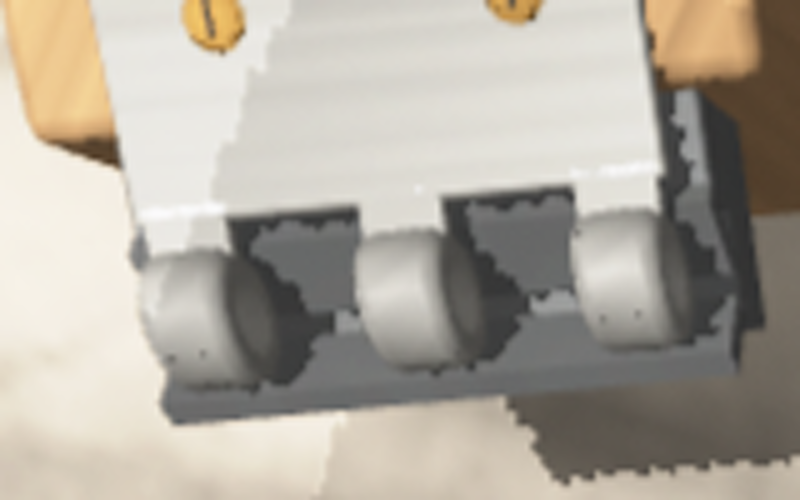

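The crop shows the knuckle end-face holes at about crop (253,313), (465,292) and (678,275). The block's front corners are at about (35,138) and (755,75), and the gaps are clear.

```bash
cat >> h.py <<'E'
def sil(c,B,yd,rows_col):  # tangent rows of r=9mm cylinder at bore B, axis yd(world)
    a=np.linspace(0,2*np.pi,181); xd=np.cross(yd,[0,0,1.])
    P=B+.009*(np.outer(np.cos(a),xd)+np.outer(np.sin(a),[0,0,1.])); r=proj(c,P)[:,1]; return r.min(),r.max()
E
python3 - <<'E'
from h import *
c=cam('wrist');o=env.get_obs();T=Ro.from_euler('xyz',o['ee_rot']).as_matrix();p0=o['tool_pos']
loc=[[-59,23,101.5],[-59,-6,101.5],[-59,-35,101.5],[-35,50,100],[-35,-50,100]]
px=np.array([[253,313],[465,292],[678,275],[35,138],[755,75]])/5+[70,0]
q,e=fit(c,loc,px,0,[.69,.05,.3]);print('jamb',q,np.degrees(q[2]),e.round(1))
q3,e3=fit(c,loc[:3],px[:3],0,[.69,.05,.3]);print('jamb3',q3,np.degrees(q3[2]),e3.round(1))
R=lambda a:np.array([np.cos(a),np.sin(a),0])
for k in(q,q3):
    B=np.array([*k[:2],.1015])-.059*R(k[2]); print('jbore',B,'in tool',T.T@(B-p0),'dyaw',np.degrees(k[2]-o['ee_rot'][2]))
f=lambda v:np.array(sil(c,p0+T@[v[0],0,v[1]],T@[0,1,0],0))-[23,100]
r=least_squares(f,[.079,-.03]);print('flap bore tool x,z',r.x,r.fun)
b=least_squares(lambda v:f([v[0],-.0305]),[.079]);print(b.x,b.fun)
print('flap mid proj',proj(c,p0+T@[b.x[0],0,-.0305]),c[0][0,2])
E
```

```text
jamb [0.70307344 0.06108112 0.38539639] 22.081586300818536 [[ 0.2 -0.2]
 [ 0.1  0.3]
 [-0.  -0. ]
 [-2.4  0.4]
 [ 2.  -0.4]]
jamb3 [0.70305343 0.06122595 0.38658798] 22.149859862582336 [[ 0.1 -0.2]
 [ 0.   0.3]
 [-0.1 -0.1]]
jbore [0.64840112 0.03890146 0.1015    ] in tool [ 0.10266484 -0.11834966  0.1670447 ] dyaw 4.65462642568991
jbore [0.64840758 0.03898115 0.1015    ] in tool [ 0.10269488 -0.11842376  0.1670447 ] dyaw 4.722899987453713
flap bore tool x,z [ 0.07760802 -0.02741558] [-2.70006240e-13  4.12114787e-13]
[0.07721399] [-1.00210155  1.11733913]
flap mid proj [[329.85066719  62.81179248]] 328.7753033359267
```

Call:
jog_arm(
  motion=[
    {"tx": 0.085, "ty": -0.37, "tz": 0, "twist": 0, "gripper": -1},
    {"tx": 0.085, "ty": -0.37, "tz": 0, "twist": 0, "gripper": -1},
    {"tx": 0.085, "ty": -0.38, "tz": 0.1, "twist": 0, "gripper": -1},
    {"tx": 0, "ty": 0, "tz": 0.4, "twist": -0.157, "gripper": -1},
    {"tx": 0, "ty": 0, "tz": 0.4, "twist": 0, "gripper": -1},
    {"tx": 0, "ty": 0, "tz": 0.4, "twist": 0, "gripper": -1},
    {"tx": 0, "ty": 0, "tz": 0.32, "twist": 0, "gripper": -1},
    {"tx": 0, "ty": 0, "tz": 0, "twist": 0, "gripper": -1},
    {"tx": 0, "ty": 0, "tz": 0, "twist": 0, "gripper": -1},
    {"tx": 0, "ty": 0, "tz": 0, "twist": 0, "gripper": -1},
  ],
)

```text
clock: 6.2
tool_pos: [0.5784, 0.0098, 0.1086]
ee_rot: [3.141, -0.003, 0.385]
wrist_force: [0.7, -0.1, -1.5]
width: 0.045
gripper_force: 72.3
```

```bash
python3 - <<'E'
from h import *
o=env.get_obs();print(o['clock'],o['tool_pos'],o['ee_rot'],o['wrist_force'])
c=cam('wrist');im=env.snapshot('wrist');cv2.imwrite('pics/w5.png',im)
cv2.imwrite('pics/c5.png',cv2.resize(im[0:140,210:450],None,fx=3.333,fy=3.333,interpolation=cv2.INTER_CUBIC))
p0=o['tool_pos'];T=Ro.from_euler('xyz',o['ee_rot']).as_matrix()
k=[.70306,.06115,.386];R=np.array([[np.cos(k[2]),-np.sin(k[2])],[np.sin(k[2]),np.cos(k[2])]])
P=[[*(R@[-.059,y]+k[:2]),.1015] for y in(.035,.023,.006,-.006,-.023,-.035)]
print(proj(c,P).round(1)); B=np.array([*(R@[-.059,0]+k[:2]),.1015]); print(T.T@(B-p0))
E
```

```text
6.2 [0.57843405 0.00977381 0.1086476 ] [ 3.14059140e+00 -2.73177854e-03  3.84944126e-01] [ 0.67166378 -0.08830326 -1.48308654]
[[222.2  82. ]
 [258.3  82. ]
 [309.5  81.9]
 [345.6  81.9]
 [396.8  81.9]
 [432.9  81.8]]
[ 0.07577812 -0.00076356  0.00735388]
```

View pics/c5.png

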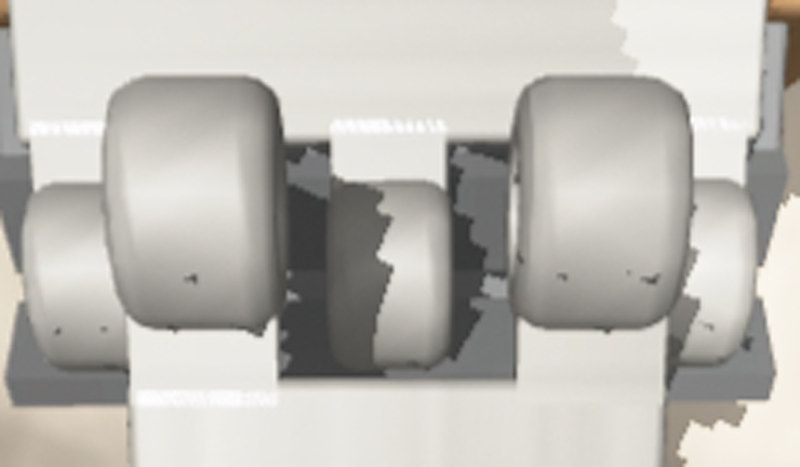

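Straight on: the flap knuckles sit over the two gaps, and the jamb's middle knuckle is centred at crop column 390 against the flap's 398. The jamb barrel spans crop rows 180–370 and the flap barrel 75–328.

```bash
python3 - <<'E'
from h import *
c=cam('wrist');o=env.get_obs();T=Ro.from_euler('xyz',o['ee_rot']).as_matrix();p0=o['tool_pos']
print(p0,o['ee_rot'])
def s(rows,z=None):
    f=lambda v:np.array(sil(c,p0+T@[v[0],0,v[1] if z is None else z],T@[0,1,0],0))-rows
    r=least_squares(f,[.077,-.0] if z is None else [.077]); return r.x,r.fun
a=np.array([180,370])/3.333; b=np.array([75,328])/3.333
zj=(T.T@(np.array([.648,.039,.1015])-p0))[2]
print('jamb',s(a,zj),s(a)); print('flap',s(b,-.0305),s(b))
E
```

```text
[0.57845961 0.00979803 0.10855038] [ 3.14047654e+00 -2.85006178e-03  3.84923412e-01]
jamb (array([0.07539187]), array([-0.24586288,  0.26521583])) (array([0.07550083, 0.00860874]), array([5.40012479e-13, 1.27897692e-13]))
flap (array([0.0774704]), array([-1.56979086,  1.74958886])) (array([ 0.07810622, -0.02559984]), array([-3.73034936e-13,  7.10542736e-14]))
```

Call:
jog_arm(
  motion=[
    {"tx": -0.023, "ty": -0.008, "tz": 0, "twist": 0, "gripper": -1},
    {"tx": 0, "ty": 0, "tz": 0.1, "twist": 0, "gripper": -1},
    {"tx": 0, "ty": 0, "tz": 0.08, "twist": 0, "gripper": -1},
    {"tx": 0, "ty": 0, "tz": 0, "twist": 0, "gripper": -1},
    {"tx": 0, "ty": 0, "tz": 0, "twist": 0, "gripper": -1},
    {"tx": 0, "ty": 0, "tz": 0, "twist": 0, "gripper": -1},
  ],
)

```text
clock: 6.85
tool_pos: [0.5748, 0.0097, 0.0885]
ee_rot: [-3.142, -0.0, 0.385]
wrist_force: [0.6, 0.0, -1.7]
width: 0.0448
gripper_force: 72.4
```

```bash
python3 - <<'E'
from h import *
c=cam('wrist');o=env.get_obs();T=Ro.from_euler('xyz',o['ee_rot']).as_matrix();p0=o['tool_pos']
print(p0,o['ee_rot'],o['wrist_force'])
print('target in tool',T.T@(np.array([.6484,.0389,.1015])-p0),proj(c,[.6484,.0389,.1015]))
im=env.snapshot('wrist');cv2.imwrite('pics/c6.png',cv2.resize(im[0:140,210:450],None,fx=3.333,fy=3.333,interpolation=cv2.INTER_CUBIC))
E
```

```text
[0.57482276 0.00970824 0.08849202] [-3.14154996e+00 -1.92644396e-05  3.84710778e-01] [ 0.64278697  0.03088808 -1.67982096]
target in tool [ 0.07915491  0.00055427 -0.01300648] [[331.98548426  63.38875312]]
```

View pics/c6.png

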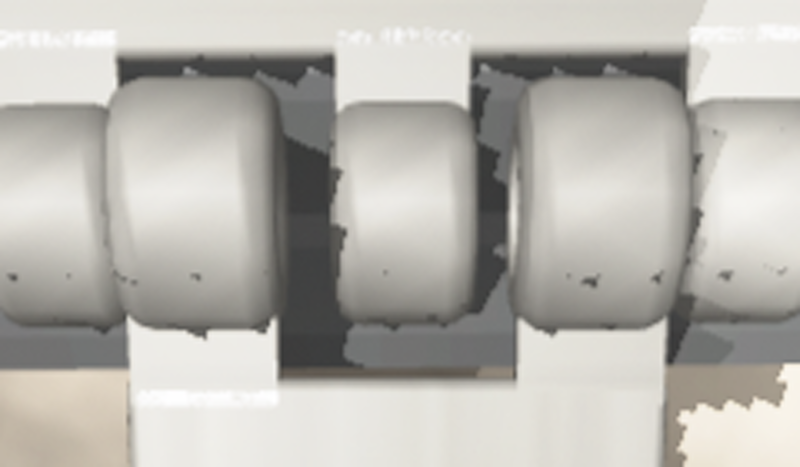

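Knuckles are now entering the gaps. The jamb's middle knuckle centre is at crop column 405 against the flap's 398, and the jamb barrel spans rows 102–325, so a shift of about +1.2 mm in x and +0.7 mm in y is needed.

Call:
jog_arm(
  motion=[
    {"tx": 0.012, "ty": 0.007, "tz": 0, "twist": 0, "gripper": -1},
    {"tx": 0, "ty": 0, "tz": 0.04, "twist": 0, "gripper": -1},
    {"tx": 0, "ty": 0, "tz": 0.03, "twist": 0, "gripper": -1},
    {"tx": 0, "ty": 0, "tz": 0.03, "twist": 0, "gripper": -1},
    {"tx": 0, "ty": 0, "tz": 0.0, "twist": 0, "gripper": -1},
    {"tx": 0, "ty": 0, "tz": 0, "twist": 0, "gripper": -1},
    {"tx": 0, "ty": 0, "tz": 0, "twist": 0, "gripper": -1},
  ],
)

```text
clock: 7.6
tool_pos: [0.5762, 0.0095, 0.0785]
ee_rot: [3.142, -0.0, 0.385]
wrist_force: [0.2, -0.1, -1.9]
width: 0.0448
gripper_force: 72.4
```

Call:
jog_arm(
  motion=[
    {"tx": 0, "ty": 0, "tz": 0.015, "twist": 0, "gripper": -1},
    {"tx": 0, "ty": 0, "tz": 0.015, "twist": 0, "gripper": -1},
    {"tx": 0, "ty": 0, "tz": 0.0, "twist": 0, "gripper": -1},
    {"tx": 0, "ty": 0, "tz": 0, "twist": 0, "gripper": -1},
    {"tx": 0, "ty": 0, "tz": 0, "twist": 0, "gripper": -1},
  ],
)

```text
clock: 8.1
tool_pos: [0.5762, 0.0095, 0.0754]
ee_rot: [3.142, -0.0, 0.385]
wrist_force: [-0.7, -0.3, -1.1]
width: 0.045
gripper_force: 72.4
```

Call:
jog_arm(
  motion=[
    {"tx": 0, "ty": 0, "tz": 0.01, "twist": 0, "gripper": -1},
    {"tx": 0, "ty": 0, "tz": 0.0, "twist": 0, "gripper": -1},
    {"tx": 0, "ty": 0, "tz": 0, "twist": 0, "gripper": -1},
    {"tx": 0, "ty": 0, "tz": 0, "twist": 0, "gripper": -1},
  ],
)

```text
clock: 8.5
tool_pos: [0.5761, 0.0095, 0.0744]
ee_rot: [-3.142, -0.0, 0.385]
wrist_force: [-0.3, -0.2, -2.3]
width: 0.0449
gripper_force: 72.4
```

No contact yet (free force is about −1.7 ± 0.6).

Call:
jog_arm(
  motion=[
    {"tx": 0, "ty": 0, "tz": 0.01, "twist": 0, "gripper": -1},
    {"tx": 0, "ty": 0, "tz": 0.01, "twist": 0, "gripper": -1},
    {"tx": 0, "ty": 0, "tz": 0, "twist": 0, "gripper": -1},
    {"tx": 0, "ty": 0, "tz": 0, "twist": 0, "gripper": -1},
    {"tx": 0, "ty": 0, "tz": 0, "twist": 0, "gripper": -1},
  ],
)

```text
clock: 9.0
tool_pos: [0.5762, 0.0095, 0.0724]
ee_rot: [-3.142, -0.0, 0.385]
wrist_force: [-0.1, 0.3, -1.5]
width: 0.0449
gripper_force: 72.4
```

Call:
jog_arm(
  motion=[
    {"tx": 0, "ty": 0, "tz": 0.008, "twist": 0, "gripper": -1},
    {"tx": 0, "ty": 0, "tz": 0, "twist": 0, "gripper": -1},
    {"tx": 0, "ty": 0, "tz": 0, "twist": 0, "gripper": -1},
    {"tx": 0, "ty": 0, "tz": 0, "twist": 0, "gripper": -1},
  ],
)

```text
clock: 9.4
tool_pos: [0.5762, 0.0095, 0.0716]
ee_rot: [3.142, -0.0, 0.385]
wrist_force: [0.6, -0.2, -1.7]
width: 0.0451
gripper_force: 72.4
```

Call:
jog_arm(
  motion=[
    {"tx": 0, "ty": 0, "tz": 0.006, "twist": 0, "gripper": -1},
    {"tx": 0, "ty": 0, "tz": 0, "twist": 0, "gripper": -1},
    {"tx": 0, "ty": 0, "tz": 0, "twist": 0, "gripper": -1},
    {"tx": 0, "ty": 0, "tz": 0, "twist": 0, "gripper": -1},
  ],
)

```text
clock: 9.8
tool_pos: [0.5763, 0.0095, 0.0711]
ee_rot: [3.142, -0.0, 0.385]
wrist_force: [0.9, 1.8, 0.2]
width: 0.0452
gripper_force: 72.6
```

Call:
jog_arm(
  motion=[
    {"tx": 0.005, "ty": 0, "tz": 0.005, "twist": 0, "gripper": -1},
    {"tx": 0, "ty": 0, "tz": 0, "twist": 0, "gripper": -1},
    {"tx": 0, "ty": 0, "tz": 0, "twist": 0, "gripper": -1},
    {"tx": 0, "ty": 0, "tz": 0, "twist": 0, "gripper": -1},
  ],
)

```text
clock: 10.2
tool_pos: [0.5767, 0.0097, 0.0706]
ee_rot: [3.142, -0.0, 0.385]
wrist_force: [0.6, -0.2, 1.2]
width: 0.045
gripper_force: 72.7
```

Call:
jog_arm(
  motion=[
    {"tx": 0.005, "ty": 0, "tz": 0.005, "twist": 0, "gripper": -1},
    {"tx": 0, "ty": 0, "tz": 0, "twist": 0, "gripper": -1},
    {"tx": 0, "ty": 0, "tz": 0, "twist": 0, "gripper": -1},
    {"tx": 0, "ty": 0, "tz": 0, "twist": 0, "gripper": -1},
  ],
)

```text
clock: 10.6
tool_pos: [0.5768, 0.0097, 0.0702]
ee_rot: [3.141, 0.0, 0.385]
wrist_force: [-4.1, -1.4, 5.3]
width: 0.0447
gripper_force: 73.4
```

Call:
jog_arm(
  motion=[
    {"tx": -0.003, "ty": 0, "tz": 0, "twist": 0, "gripper": -1},
    {"tx": 0, "ty": 0, "tz": 0, "twist": 0, "gripper": -1},
    {"tx": 0, "ty": 0, "tz": 0, "twist": 0, "gripper": -1},
    {"tx": 0, "ty": 0, "tz": 0, "twist": 0, "gripper": -1},
  ],
)

```text
clock: 11.0
tool_pos: [0.5768, 0.0097, 0.0701]
ee_rot: [3.141, 0.0, 0.385]
wrist_force: [-3.1, -1.6, 5.3]
width: 0.0448
gripper_force: 73.3
```

```bash
python3 - <<'E'
from h import *
o=env.get_obs(); print(o['clock'],o['tool_pos'],o['ee_rot'],o['wrist_force'],o['wrist_torque'])
im=env.snapshot('wrist');s=env.snapshot('scene')
a=cv2.resize(im[0:140,210:450],(600,350),interpolation=cv2.INTER_CUBIC)
b=cv2.resize(s[190:290,150:310],(400,250),interpolation=cv2.INTER_CUBIC)
v=np.zeros((600,600,3),np.uint8);v[:350]=a;v[350:,100:500]=b;cv2.imwrite('pics/f.png',v)
E
```

```text
11.0 [0.57677843 0.00971248 0.07010856] [3.14146738e+00 2.46019145e-05 3.84686198e-01] [-3.07486744 -1.59594631  5.26021323] [-0.12739824  0.08700986  0.06299832]
```

View pics/f.png

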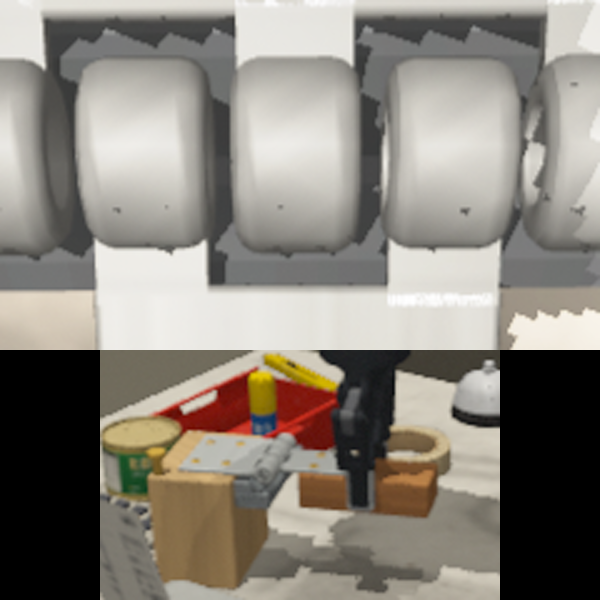

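Call:
jog_arm(
  motion=[
    {"tx": -0.002, "ty": 0, "tz": -0.004, "twist": 0, "gripper": -1},
    {"tx": 0, "ty": 0, "tz": 0, "twist": 0, "gripper": -1},
    {"tx": 0, "ty": 0, "tz": 0, "twist": 0, "gripper": -1},
    {"tx": 0, "ty": 0, "tz": 0, "twist": 0, "gripper": -1},
    {"tx": 0, "ty": 0, "tz": 0, "twist": 0, "gripper": -1},
  ],
)

```text
clock: 11.6
tool_pos: [0.5767, 0.0097, 0.0704]
ee_rot: [3.141, -0.0, 0.385]
wrist_force: [1.0, -0.9, 2.7]
width: 0.0447
gripper_force: 73.0
```

All five knuckles are in line in the picture (rows 58–248), the flap looks level, and it rests in the V with about 4 N of contact. Handing in.

```bash
python3 -c "
from rig import env
print(env.hand_in())"
```

```text
the job is handed in; nothing more can be done
None
```

I handed in the job at about 11.6 s: the flap's two knuckles rest in the jamb's gaps in the cradle, all five knuckles look lined up and level in the last pictures, and the gripper is still holding it; the verdict was not shown.

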